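# Case the worn blade cassette of the bench perforator

### The job

Change-over on the bench perforating unit: swing the flat steel cover on its sloping front sideways around its one pivot screw, to whichever side is free, about a quarter turn or more so that the whole blade pocket is open, and leave it there. Then draw the worn blade cassette out of the pocket by its grip rib, lay it flat in the bed of the open hinged case so that nothing stands above the rim, let go of it, and shut the case lid completely so that nobody can reach the blade. Do not shift or knock over the spray can, the card pack, the oil bottle or the note pad.

Things in the scene. Friction and masses are not known exactly. Their poses are not given: they have to be found in the camera images.
- unit: the bench perforating unit, fixed, grey, 112 mm wide, upright motor 65 mm across on its rear half, bed plate 142 mm wide (up to z = 0.24). Origin under its middle on the work surface; x from front to back, y to its left, z up. Its front face slopes 30 degrees from level, facing up and to -x: in the unit's frame up-slope is (0.866, 0, 0.5), the outward normal (-0.5, 0, 0.866).
- pivot (a point): centre of the pivot screw in the plane of the sloping face, 22 mm behind the unit's origin and 138 mm above the work surface; the screw head stands 12 mm out of the face. The cover on it is a 4 mm steel plate lying 1 mm off the face, 64 mm wide, narrowing to a 38 mm neck at the pivot, reaching 138 mm from the pivot.
- cover (a joint): turn of the cover about the face's outward normal at the pivot. 0: straight down the slope, covering the pocket; positive: its free end has swung to the unit's -y side (right, seen from in front of the unit), negative: to the +y side (left). Stops at 1.8 rad either way; the pocket is wholly open from about 1.35. Steady friction, about 2 N at the knob; it stays where it is left.
- cover_knob (a point): middle of the black round knob on the cover, 105 mm from the pivot along the cover; the knob is 19 mm in diameter (21 mm at its head) and stands from 5 to 31 mm out of the face; this point is 18 mm out of the face. The knob's axis is the face normal.
- port (a point): centre of the mouth of the blade pocket, in the plane of the sloping face, 82 mm down the slope from the pivot. The pocket is 97 mm long down the slope, 51 mm wide and 40 mm deep along the face normal.
- cassette: the worn blade cassette, loose, about 160 g: a flat carrier 92 x 46 x 12 mm; across the middle of its top stands a grip rib, 12 mm thick along the long axis, 38 mm long across it, up to 36 mm above the underside. Origin: centre of the underside; x: long axis, z: out of its top. It starts on the pocket's floor, x up the slope, z along the face normal, rib top 4 mm below the face, 2 mm play.
- case: the hinged blade case, fixed, grey plastic, 100 x 136 mm and 55 mm high to its rim without the lid; origin under its middle on the work surface, x from its front to its hinge side, y along the hinge, z up.
- bed (a point): centre of the floor of the case's bed, 12 mm above the work surface; axes as the case. The bed is 56 mm along x, 108 mm along y, lined with black padding up to 48 mm above the work surface; the cassette fits with its long axis along y, either way round, its rib's top then 7 mm below the rim.
- lid_hinge (a point): middle of the lid's hinge line, on the case's far long side at rim height (55 mm), 52 mm from the case's origin along its x; the hinge runs along the case's y.
- lid (a joint): angle of the case lid (plate 103 mm from hinge to free edge, 138 mm wide; when shut its underside is 1 mm and its top 11 mm above the hinge line). 0: shut on the rim; it opens upward and back, 1.57: upright, stop at 2.0. The hinge is stiff: the lid stays where it is left, about 2 N at the free edge moves it.
- spray_can: bystander: green-capped spray can, 52 mm in diameter, 171 mm tall, standing beside the unit, on either side; origin under its middle. The cover cannot swing past it.
- card_pack: bystander: banded pack of white cards, 56 x 86 x 33 mm, lying beside the unit on the other side; origin under its middle. The cover passes above it.
- oil_bottle: bystander: small oil bottle with a spout, 45 mm in diameter, 138 mm tall, standing on the table; origin under its middle.
- note_pad: bystander: yellow pad of notes, 76 x 76 x 16 mm, lying on the table; origin under its middle.
Mind the look-alikes: they are no part of the job. What is shaped like the case but purple is not meant.

How it is judged (in metres and radians):
On the way, in this order (a step that is already met when the one before it is completed fails the run):
1. the cover is swung aside by 1.35 rad or more, to either side, with the cassette still in its pocket ((value of joint cover above 1.35 rad or value of joint cover below -1.35 rad) and distance of cassette from where it was at the start of the episode below 0.015 m), for 0.2 s.
2. the cassette is out of the pocket: its underside is more than 40 mm higher than the centre of the pocket's mouth (z of cassette in the frame of port above 0.04 m), for 0.1 s.
3. the cassette lies flat in the bed of the still open case, let go (x of cassette in the frame of bed between -0.012 and 0.012 m and y of cassette in the frame of bed between -0.018 and 0.018 m and z of cassette in the frame of bed below 0.006 m and angle between cassette's own z axis and vertical below 0.12 rad and value of joint lid above 0.8 rad and contact force between the fingers and cassette below 0.3 N and linear speed of cassette below 0.02 m/s), for 0.2 s.
At the end, for the whole second after the job is handed in: The cassette lies flat (within 7 degrees) and still on the floor of the case's bed (centre within 12 mm across and 18 mm along, underside within 6 mm of the floor), the lid is shut to within 0.05 rad, and the cover still stands aside by at least 1.35 rad, to either side (value of joint lid below 0.05 rad and (value of joint cover above 1.35 rad or value of joint cover below -1.35 rad) and x of cassette in the frame of bed between -0.012 and 0.012 m and y of cassette in the frame of bed between -0.018 and 0.018 m and z of cassette in the frame of bed below 0.006 m and angle between cassette's own z axis and vertical below 0.12 rad and linear speed of cassette below 0.02 m/s); the robot touches nothing.
It fails at once if the spray can is shifted by more than 30 mm or tipped (distance of spray_can from where it was at the start of the episode above 0.03 m or angle between spray_can's own z axis and vertical above 0.4 rad).
It fails at once if the card pack is shifted by more than 30 mm (distance of card_pack from where it was at the start of the episode above 0.03 m).
It fails at once if the oil bottle is shifted by more than 30 mm or tipped (distance of oil_bottle from where it was at the start of the episode above 0.03 m or angle between oil_bottle's own z axis and vertical above 0.4 rad).
It fails at once if the note pad is shifted by more than 30 mm (distance of note_pad from where it was at the start of the episode above 0.03 m).
It also fails if it takes over 64 s, if anything falls off the work surface, if the arm or the gripper's body presses on something with over 40 N, if the wrist force passes 120 N, or if a joint passes its speed limit or range.

### The arm

A 7-joint arm with a two-finger parallel gripper is mounted at the origin on the work surface; the furniture and walls round the work are solid. World frame = base frame: x ahead of the robot, y to its left, z up, the work surface at z = 0. Lengths are in mm, angles in rad, forces in N, time in s.
With the tool pointing down it reaches from about 425 to 975 mm from the base axis. Payload 16.7 kg.
Tool frame: the origin (TCP) lies midway between the tips of the shut fingers; the grasp point (between the pads) lies bot.tcp_to_grasp behind it (bot.tcp_to_grasp is the distance from the TCP to the grasp point, in mm); z points along the fingers, y is the direction in which the jaws open and shut (so a half turn about z gives the same grasp; the last joint's range is limited). The gripper opens to 85 mm and grips with 20 to 120 N. Pads are 22 mm wide; open, the fingers measure 114 mm over their backs; the gripper's body (76 mm by 85 mm) begins 54 mm behind the grasp point. The pads swing forward as they close: fully open they stand 13 mm farther back than shut.
Start: joints at [-1.278, 0.426, 0.074, 1.606, -0.034, 1.111, -0.067], TCP at [288.608, 610.149, 231.302] pointing down, gripper open.
Joint ranges: [-2.85, 2.85], [-0.5, 2.14], [-1.23, 1.37], [0.21, 2.46], [-1.02, 4.16], [0.16, 2.05], [-2.73, 2.73]. Speed limits (rad/s): [1.89, 1.89, 2.39, 2.39, 3.01, 3.01, 3.01].

### API

Orientations are given as [roll, pitch, yaw] about the fixed x, y, z axes, in that order (R = Rz(yaw) Ry(pitch) Rx(roll)).
In Python, from bench import bot gives the robot as it stands. The module is installed in compiled form; this text tells all that it offers. Calls block until the motion is done:
- bot.goto(position, orientation): joint-space move of the TCP to a pose.
- bot.line_to(position, rotation=None, max_speed=150, threshold=None): straight line of the TCP; rotation=None keeps the orientation; max_speed is the mean speed in mm/s. With threshold (N) it stops when the force on the tool has changed by that much, and returns True; else False.
- bot.movej(angles): joint-space move.
- bot.command_gripper(opening): finger opening in mm; the grip force is fixed at half the most; returns when the fingers have stopped.
- bot.hold(seconds).
- bot.inverse_kinematics(position, orientation): joint angles nearest the present ones, or None.
- bot.get_state(): the state.
- bot.get_image(name): name is "scene" or "top"; returns the picture (400x640x3 uint8, blue, green, red); there is no depth.
- bot.calibration(name): a dict with "K" (3x3 intrinsics, pixels), "T" (4x4, takes a point from camera to world coordinates). Camera axes: x right, y down, z forward; pixel columns grow to the right and rows downward; lengths in mm; the calibration is good to about 2 mm. A picture is of the moment at which its call begins. calibration takes no time and is no camera call.
A pose or a line that the arm cannot do raises bot.PlanningError and nothing moves.
- bot.close_job(): hands the job in, once; it reports no verdict.
Trained networks look in the newest picture that a camera, given by its name, has taken for a name from the list of things; names that differ only in an ending like _2 or _b are one class to them, and where a whole thing is asked for, a point or a joint stands for the part that bears it (a point fixed in the world has none). Each returns a list of dicts, best first, with "p" (0 to 1); they miss things now and then, are a little off and sometimes report something else, mostly with a low value. They report only what shows in the picture. A call takes as long as a camera call. They do not tell look-alikes from the thing itself.
- bot.spot_in(camera, target): "position" ([x, y, z] in mm, in the coordinates of the camera as it stood for that picture, good to about 4 mm: the middle of the surface that is visible of it).
The state is a dict: "time_s": time; "joint_positions": joint angles; "dq": joint speeds; "joint_torque": joint torques, N m; "position": TCP position; "ee_rot": TCP orientation; "wrist_force": force on the tool from outside, world axes, zero at the start; "torque": the same for the moment, N m; "finger_gap": finger opening in mm.
Only numpy, scipy, OpenCV 4.12 (cv2) and the standard library are available. Lean on these libraries where they do the work, as an engineer would, in place of code of your own. Each camera call takes 0.05 s, during which the arm holds its last target.

## Working session

There is one attempt and no reset: what is moved stays moved. The work goes in short steps, each a Python script; the robot and the scene stay as the last script left them, time stands still between calls to the robot, and variables do not carry over. Pictures are saved under pics/ and viewed, and the job is handed in when it is done.

```bash
mkdir -p pics; ls; python3 - <<'E'
from bench import bot
import cv2,numpy as np
for n in("scene","top"):
    im=bot.get_image(n); cv2.imwrite(f"pics/a_{n}.png",im)
    c=bot.calibration(n); print(n,np.round(c["K"],1).tolist(),np.round(c["T"],3).tolist())
    for t in["unit","pivot","cover","cover_knob","case","bed","lid","lid_hinge","spray_can","card_pack","oil_bottle","note_pad","cassette","port"]:
        try:
            for r in bot.spot_in(n,t)[:4]:
                p=np.array(r["position"]); w=c["T"]@np.r_[p,1]; px=c["K"]@p
                print(t,round(r["p"],2),np.round(w[:3]),np.round(px[:2]/px[2]))
        except Exception as e: print(t,repr(e))
print(bot.tcp_to_grasp,bot.get_state())
E
```

```text
pics
scene [[442.7, 0.0, 320.4], [0.0, 442.7, 201.3], [0.0, 0.0, 1.0]] [[0.85, -0.277, 0.448, -232.27], [-0.526, -0.466, 0.711, -994.783], [0.012, -0.84, -0.542, 1006.174], [0.0, 0.0, 0.0, 1.0]]
unit 0.9 [ 517. -184.  102.] [383. 256.]
pivot 0.85 [ 520. -182.  105.] [384. 255.]
cover 0.5 [520. -76. 114.] [364. 235.]
cover_knob 0.51 [520. -80. 117.] [365. 235.]
case 0.69 [339. 624.  57.] [233. 175.]
case 0.61 [503. 246.  60.] [310. 205.]
bed 0.95 [340. 625.  60.] [233. 174.]
bed 0.62 [506. 244.  53.] [311. 206.]
lid 0.63 [531. 267. 106.] [314. 190.]
lid 0.58 [347. 656.  64.] [232. 170.]
lid_hinge 0.98 [340. 629.  63.] [233. 173.]
lid_hinge 0.81 [506. 247.  54.] [311. 206.]
spray_can 0.64 [ 315. -290.   64.] [350. 311.]
spray_can 0.55 [ 407. -159.   99.] [350. 264.]
oil_bottle 0.85 [ 315. -288.   62.] [349. 311.]
note_pad 0.64 [ 406. -160.   98.] [351. 265.]
note_pad 0.28 [ 520. -182.  104.] [384. 255.]
port 0.68 [ 516. -181.  105.] [383. 255.]
top [[419.0, 0.0, 317.1], [0.0, 419.0, 196.9], [0.0, 0.0, 1.0]] [[0.002, -0.98, 0.197, 145.752], [-1.0, -0.003, -0.005, 193.392], [0.005, -0.19
[... 867 characters left out ...]
, 'joint_positions': array([-1.2785306 ,  0.42609171,  0.07390316,  1.60599803, -0.03403996,
        1.11076001, -0.06707637]), 'dq': array([-1.69972892e-03,  1.02100369e-03, -9.61830550e-04,  4.08866859e-03,
        2.45654095e-03, -1.61196160e-03,  3.46087947e-05]), 'joint_torque': array([-3.70964344e-04, -9.49533606e+01,  3.75693843e+00, -4.63880575e+01,
        1.90888520e-02,  2.61079826e-03, -3.49535014e-05]), 'position': array([288.6131653 , 610.16447444, 231.30830719]), 'ee_rot': array([3.14158956e+00, 2.21788423e-05, 2.69981656e+00]), 'wrist_force': array([0.77974898, 0.00599891, 0.00279849]), 'torque': array([-0.01316565, -0.03659808, -0.02042849]), 'finger_gap': 85.49418659370733}
```

```bash
python3 - <<'E'
import cv2
a=cv2.imread("pics/a_top.png");b=cv2.imread("pics/a_scene.png")
cv2.imwrite("pics/a_top2.png",cv2.resize(a[110:280,180:460],None,fx=2.8,fy=2.8,interpolation=cv2.INTER_CUBIC))
cv2.imwrite("pics/a_scene2.png",cv2.resize(b[140:360,190:450],None,fx=2.7,fy=2.7,interpolation=cv2.INTER_CUBIC))
E
```

```text
(no output)
```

View pics/a_top2.png

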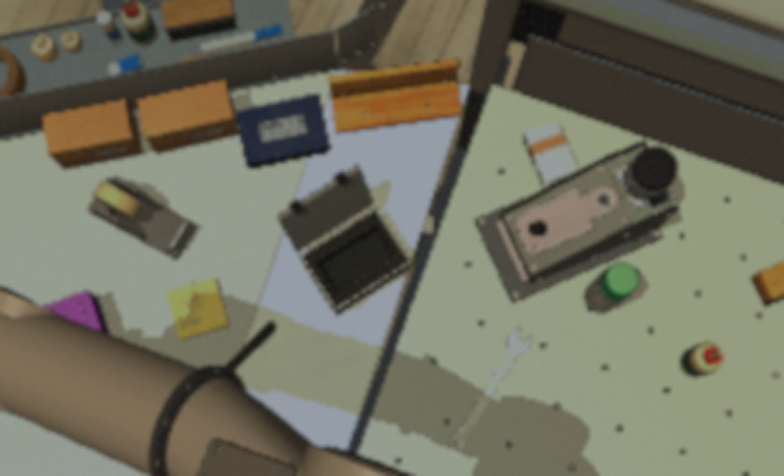

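View pics/a_scene2.png

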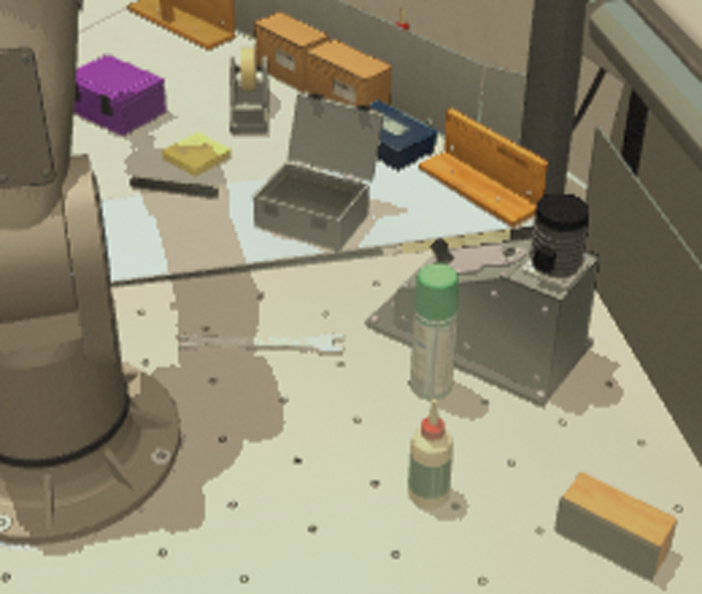

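View pics/a_scene.png

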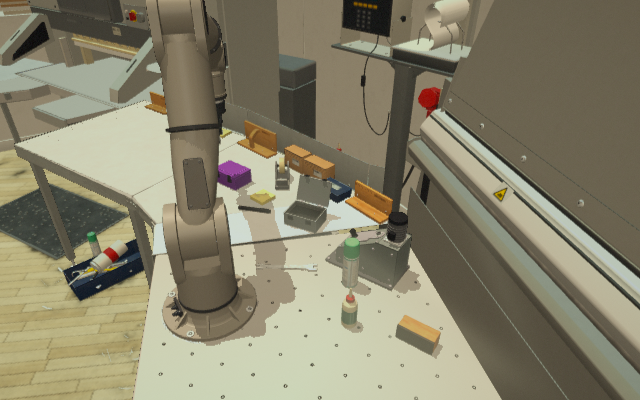

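View pics/a_top.png

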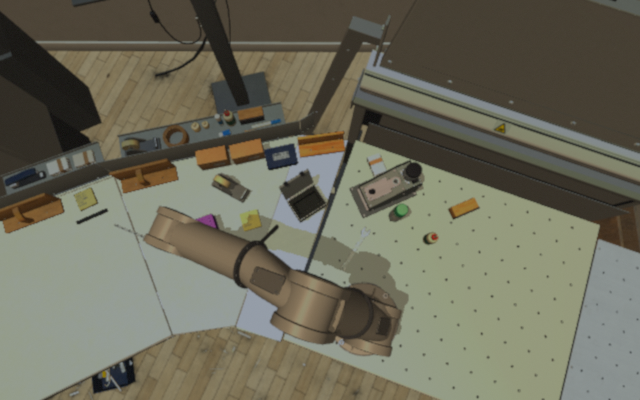

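```bash
python3 - <<'E'
import cv2
a=cv2.imread("pics/a_top.png");b=cv2.imread("pics/a_scene.png")
def s(n,im,x0,x1,y0,y1,f): cv2.imwrite(n,cv2.resize(im[y0:y1,x0:x1],None,fx=f,fy=f,interpolation=cv2.INTER_CUBIC))
s("pics/b1.png",a,340,440,145,220,8)
s("pics/b2.png",a,270,345,160,228,8)
s("pics/b3.png",b,320,420,205,295,6.6)
s("pics/b4.png",b,275,345,165,240,8)
E
```

```text
(no output)
```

View pics/b1.png

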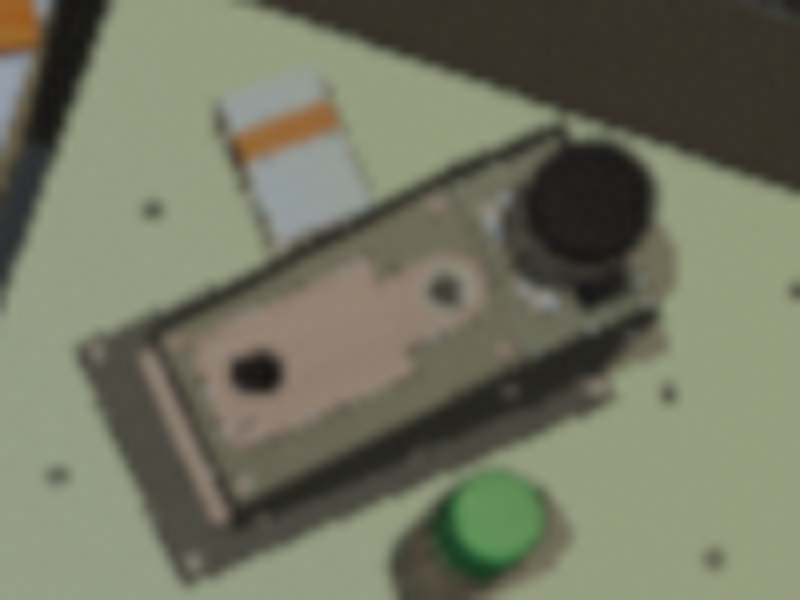

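View pics/b2.png

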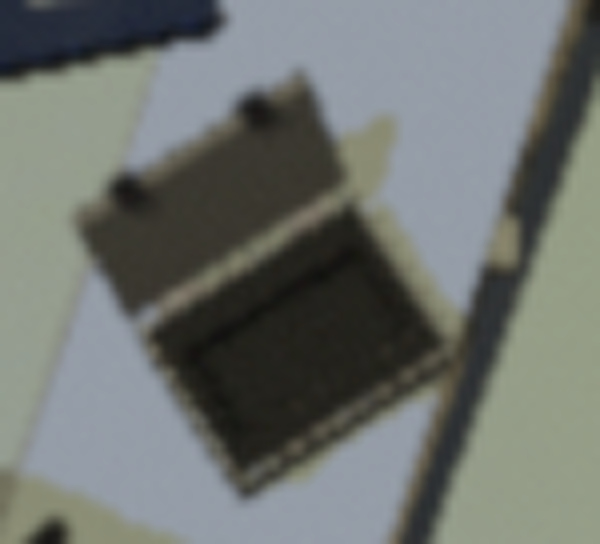

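View pics/b3.png

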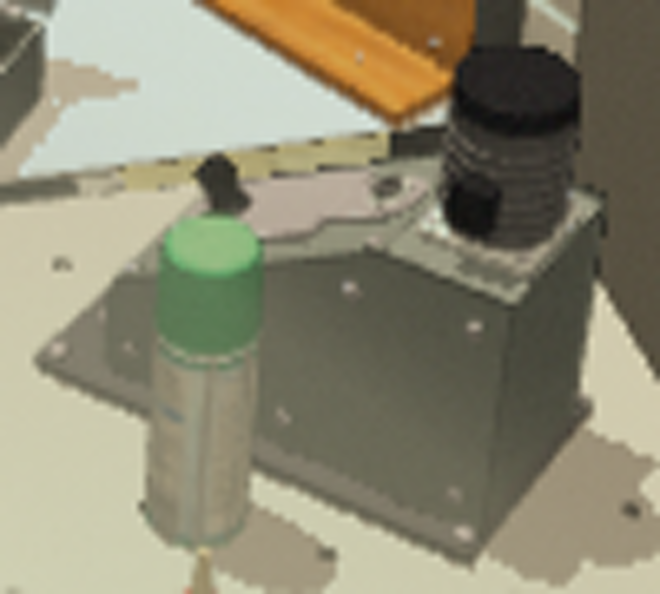

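View pics/b4.png

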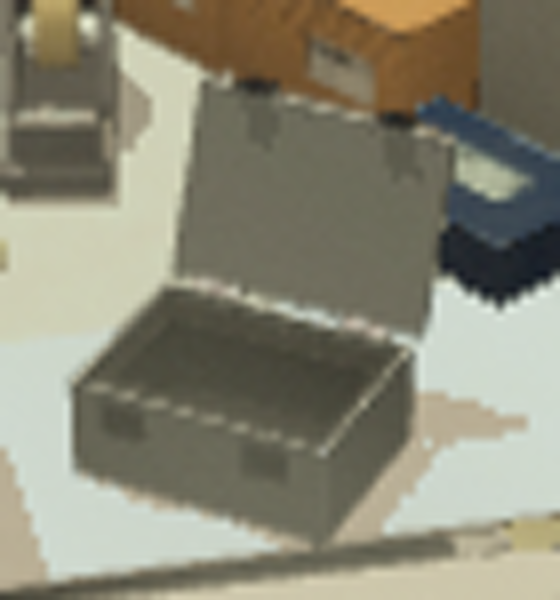

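```bash
cat > fit.py <<'E'
import numpy as np,cv2,json
from scipy.optimize import least_squares
C={"top":(np.array([[419.0,0,317.1],[0,419.0,196.9],[0,0,1]]),None)}
from bench import bot
C={n:bot.calibration(n) for n in("scene","top")}
def proj(n,w):
    c=C[n]; w=np.atleast_2d(w); T=np.linalg.inv(c["T"]); p=w@T[:3,:3].T+T[:3,3]; u=p@c["K"].T; return u[:,:2]/u[:,2:]
def tri(a,b):
    P=[]
    for n in("top","scene"): P.append(C[n]["K"]@np.linalg.inv(C[n]["T"])[:3])
    X=cv2.triangulatePoints(P[0],P[1],np.array(a,float).reshape(2,1),np.array(b,float).reshape(2,1)); return (X[:3]/X[3]).ravel()
def world(p,l):
    x,y,th=p; c,s=np.cos(th),np.sin(th); l=np.atleast_2d(l); return l@np.array([[c,-s,0],[s,c,0],[0,0,1]]).T+[x,y,0]
def face(r,out,ang=0): # pivot-based, r along cover at joint angle
    up=np.array([.866,0,.5]);n=np.array([-.5,0,.866]);return np.array([22,0,138])-up*r*np.cos(ang)+np.array([0,-1,0])*r*np.sin(ang)+n*out
E
cat > f1.py <<'E'
from fit import *
o1=np.array([340,145]);o2=np.array([270,160]);o3=np.array([320,205]);o4=np.array([275,165])
ob=[("top",face(105,29),o1+np.array([256,370])/8.),("top",face(0,12),o1+np.array([446,289])/8.),
("scene",face(105,29),o3+np.array([212,172])/6.6),("scene",face(0,12),o3+np.array([388,184])/6.6)]
mids=[("top",o1+np.array([135,466])/8.)]
f=lambda p:np.concatenate([(proj(n,world(p,l))[0]-u) for n,l,u in ob])
r=least_squares(f,[520,-130,-1.2]);print("unit",r.x,np.round(r.fun,2)); U=r.x
# front corners free x,height
oc=[("top",o1+np.array([80,348])/8.,71),("top",o1+np.array([190,583])/8.,-71),("scene",o3+np.array([38,360])/6.6,-71),("scene",o3+np.array([472,565])/6.6,None)]
def f2(q):
    p=q[:3];xf=q[3];L=q[4]
    e=[f(p)]
    e+=[proj("top",world(p,[-xf,71,8]))[0]-oc[0][1],proj("top",world(p,[-xf,-71,8]))[0]-oc[1][1],proj("scene",world(p,[-xf,-71,6]))[0]-oc[2][1],proj("scene",world(p,[L,-71,4]))[0]-oc[3][1]]
    return np.concatenate(e)
r=least_squares(f2,[*U,110,110]);print("unit2",r.x,np.round(r.fun,2));U=r.x[:3]
oc=[("scene",[-50,68,55],[72,383]),("scene",[-50,-68,55],[322,453]),("scene",[50,-68,55],[412,352]),("scene",[50,68,55],[168,285]),("scene",[-50,-68,0],[318,545]),("scene",[-50,68,0],[78,470])]
oc=[(n,l,o4+np.array(u)/8.) for n,l,u in oc]
oc+=[("top",[-50,68,55],o2+np.array([238,474])/8.),("top",[-50,-68,55],o2+np.array([450,345])/8.)]
oc=[o for o in oc]
f3=lambda p:np.concatenate([(proj(n,world(p,l))[0]-u) for n,l,u in oc])
r=least_squares(f3,[500,240,0.5]);print("case",r.x,np.round(r.fun,2));K=r.x
def lid(a,y): return [52+103*-np.cos(a),y,55+103*np.sin(a)]
ol=[("scene",69,o4+np.array([205,82])/8.),("scene",-69,o4+np.array([455,145])/8.),("top",69,o2+np.array([80,212])/8.),("top",-69,o2+np.array([303,75])/8.)]
r=least_squares(lambda a:np.concatenate([proj(n,world(K,lid(a[0],y)))[0]-u for n,y,u in ol]),[1.6]);print("lid",r.x,np.round(r.fun,1))
for a,b in [((365,135),(430,150)),((357,93),(413,142))]: print(tri(a,b))
json.dump(dict(U=U.tolist(),K=K.tolist()),open("pose.json","w"))
print("pivot",world(U,face(0,0)),"knob",world(U,face(105,18)),"knobend",world(U,face(105,18,-1.5)),"case",world(K,[0,0,12]))
E
python3 f1.py
```

```text
unit [ 531.80330719 -112.29825569   -1.20181899] [-0.62  0.28 -0.   -0.33  0.28  0.29 -0.06  0.45]
unit2 [ 532.68777669 -112.06554894   -1.15475631  140.61980499  112.07552008] [-0.29  0.95 -0.15 -0.72 -0.16  0.73  0.22  0.21 -0.51 -0.91 -0.33 -0.35
 -0.14  0.88 -0.1   0.22]
case [470.3259785  227.85487669   0.56024011] [-0.4  -0.56  0.25  0.14  0.61 -0.6   0.26 -0.9   0.66  0.55 -0.68  0.29
 -0.69  0.96  0.73 -0.07]
lid [1.95734621] [-0.  -1.   0.6 -0.7 -0.7  0.4  1.2 -0.3]
[733.52433297 -29.26884657 340.62566517]
[814.77222074  45.07669967 337.6166698 ]
pivot [[ 541.57888855 -132.18887198  138.        ]] knob [[501.19303365 -40.78325058 101.088     ]] knobend [[631.14466701 -75.74460107 149.87429691]] case [[470.3259785  227.85487669  12.        ]]
```

```bash
cat > ov.py <<'E'
from fit import *
import sys
P=json.load(open("pose.json"));U,K=P["U"],P["K"]
def draw(n,im,f,off,lines):
    for L,col in lines:
        q=(proj(n,np.array(L))-off)*f+f/2-.5
        cv2.polylines(im,[np.round(q).astype(int)],False,col,1)
def rect(x0,x1,y0,y1,z):return [[x0,y0,z],[x1,y0,z],[x1,y1,z],[x0,y1,z],[x0,y0,z]]
def lines():
    L=[]
    cov=[face(138,5)+[0,s*32,0] for s in(1,-1)]+[face(19,5)+[0,-19,0],face(19,5)+[0,19,0]]
    cov.append(cov[0]);L.append((world(U,cov),(255,0,0)))
    L.append((world(U,rect(-140,112,-71,71,6)),(0,0,255)))
    L.append((world(U,[face(138,0)+[0,56,0],face(0,0)+[0,56,0]]),(0,255,255)));L.append((world(U,[face(138,0)-[0,56,0],face(0,0)-[0,56,0]]),(0,255,255)))
    L.append((world(U,[face(105,5),face(105,31)]),(0,255,0)))
    L.append((world(K,rect(-50,50,-68,68,55)),(0,0,255)));L.append((world(K,rect(-50,50,-68,68,0)),(255,0,0)));L.append((world(K,rect(-28,28,-54,54,48)),(0,255,0)))
    return L
if __name__=="__main__":
  for i,(n,b) in enumerate([("top",(340,440,145,220)),("top",(270,345,160,228)),("scene",(320,420,205,295)),("scene",(275,345,165,240))]):
    im=cv2.imread(f"pics/{sys.argv[1]}_{n}.png");f=6.6 if i==2 else 8
    im=cv2.resize(im[b[2]:b[3],b[0]:b[1]],None,fx=f,fy=f,interpolation=cv2.INTER_CUBIC);draw(n,im,f,np.array([b[0],b[2]]),lines());cv2.imwrite(f"pics/{sys.argv[2]}{i}.png",im)
E
python3 ov.py a ov1_
```

```text
(no output)
```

View pics/ov1_0.png

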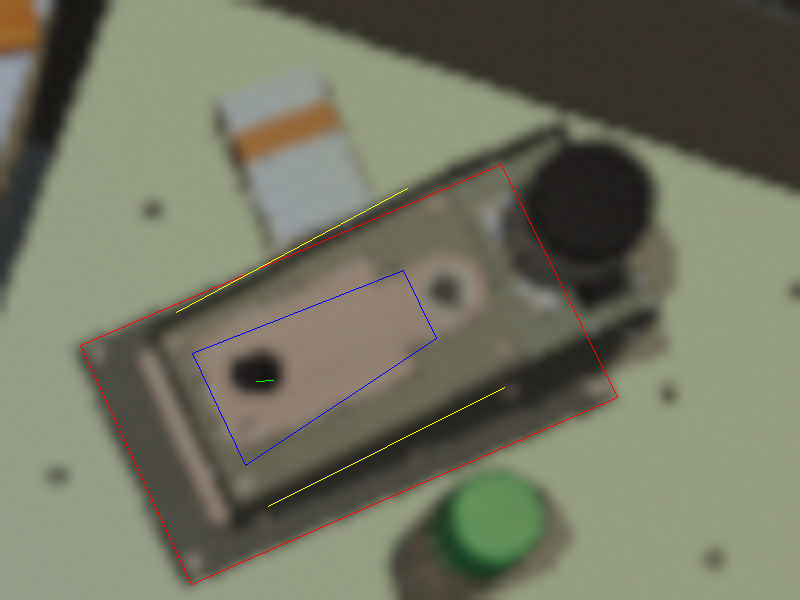

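View pics/ov1_1.png

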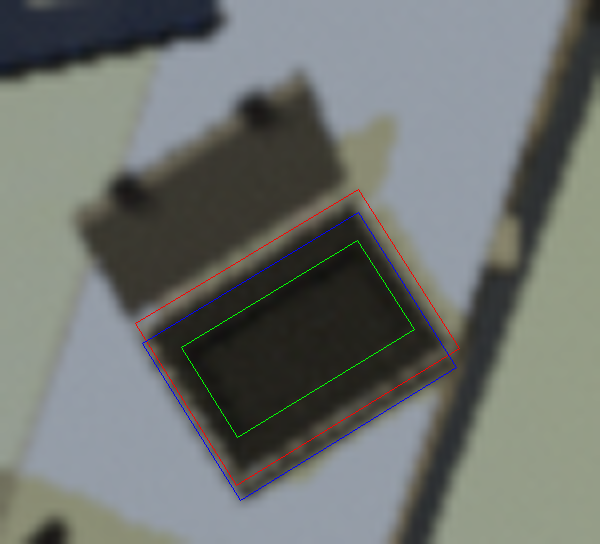

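View pics/ov1_2.png

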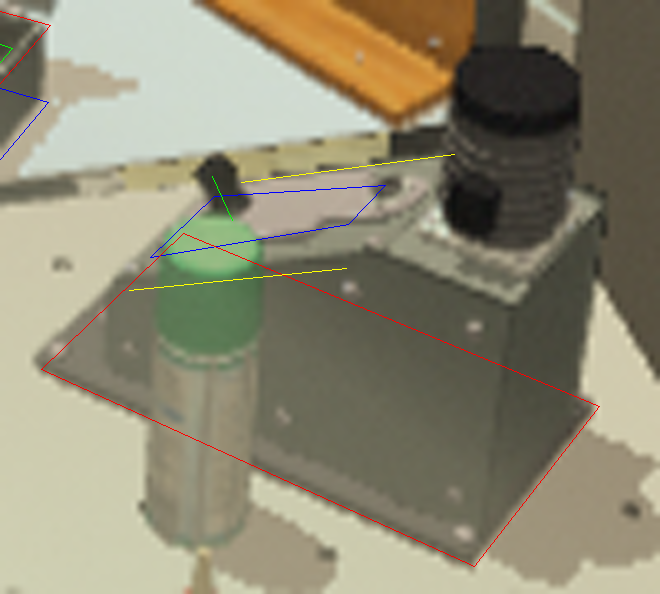

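View pics/ov1_3.png

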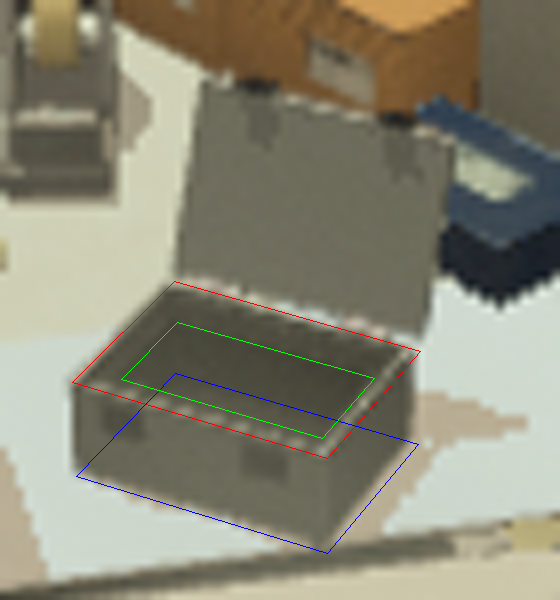

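```bash
cat > h.py <<'E'
from fit import *
from scipy.spatial.transform import Rotation as R
P=json.load(open("pose.json"));U,K=P["U"],P["K"]
def wv(p,v): return world([0,0,p[2]],v)[0]
N=wv(U,[-.5,0,.866])/np.linalg.norm([-.5,0,.866])
def eul(z,y): # tool z, tool y in world
    z=z/np.linalg.norm(z); y=y-z*(y@z); y/=np.linalg.norm(y); x=np.cross(y,z)
    return R.from_matrix(np.c_[x,y,z]).as_euler("xyz")
def tang(a): # direction of increasing -a  (towards +y)
    return wv(U,np.array([.866,0,.5])*np.sin(-a)+np.array([0,1,0])*np.cos(-a))
def kpose(a,out,s=1,lag=0,extra=0):
    return world(U,face(105,out,a))[0]+extra*tang(a), eul(-N,s*tang(a+lag))
E
python3 - <<'E'
from h import *
for s in(1,-1):
  for lag in(0,):
    for a in(0,-.4,-.8,-1.2,-1.5):
      q=bot.inverse_kinematics(*kpose(a,12,s,lag)); q2=bot.inverse_kinematics(*kpose(a,120,s,lag))
      print(s,a,None if q is None else np.round(q,2),q2 is not None)
up=wv(U,[.866,0,.5])
for s in(1,-1): 
  q=bot.inverse_kinematics(world(U,face(82,-24))[0],eul(-N,s*up));print("port",q)
for s in(1,-1): 
  q=bot.inverse_kinematics(world(K,[0,0,28])[0],eul(np.array([0,0,-1.]),wv(K,[0,s,0])));print("bed",q)
print(bot.get_state()["time_s"])
E
```

```text
1 0 [-0.89  0.39  0.59  2.28  0.59  0.58 -0.43] True
1 -0.4 [-0.9   0.45  0.63  2.19  0.49  0.59 -0.72] True
1 -0.8 [-0.87  0.49  0.66  2.1   0.4   0.61 -0.99] True
1 -1.2 [-0.84  0.51  0.7   2.03  0.33  0.63 -1.27] True
1 -1.5 [-0.86  0.54  0.8   1.99  0.22  0.62 -1.41] True
-1 0 [-0.42  0.33  0.02  2.25  0.83  0.73  2.49] True
-1 -0.4 [-0.46  0.38  0.09  2.16  0.77  0.74  2.16] True
-1 -0.8 [-0.49  0.41  0.17  2.08  0.71  0.74  1.88] True
-1 -1.2 [-0.5   0.42  0.25  2.01  0.64  0.74  1.6 ] True
-1 -1.5 [-0.5   0.43  0.32  1.98  0.59  0.74  1.4 ] True
port [-0.86302017  0.47248813  0.67192142  2.27166535  0.53710501  0.46040737
 -1.89421515]
port [-0.6134339   0.40418814  0.35834525  2.25901387  0.76524382  0.56574778
  1.03272908]
bed [-5.75038624e-01  4.63138113e-01  7.86458294e-04  2.09739767e+00
 -6.40100882e-04  5.81057083e-01  1.55723647e+00]
bed [-0.95414666  0.511416    0.47274217  2.11951156 -0.40714151  0.5977172
 -1.20276531]
1.5
```

Reach check (top image pixels): the case could be the grey open box (303,196), the purple box (205,222) or the blue box (282,157). I chose the grey one. The knob could be the black round (372,191) on the pinkish cover plate or the motor (413,171). I chose the (372,191) one. Crop b1 shows it on the plate, with the pivot screw at (396,181). The spray can (401,210) stands on the unit's -y side, so the free side is the card pack's (+y), meaning a negative joint angle.

```bash
python3 - <<'E'
from h import *
bot.goto(*kpose(0,130,1))
bot.command_gripper(42)
print(bot.get_state()["finger_gap"],bot.get_state()["time_s"])
p,o=kpose(0,45,1); bot.line_to(p,o)
for n in("scene","top"): cv2.imwrite(f"pics/c_{n}.png",bot.get_image(n))
print(bot.get_state()["position"],p,bot.get_state()["time_s"])
a=cv2.imread("pics/c_top.png")[130:230,330:450];b=cv2.imread("pics/c_scene.png")[180:290,310:430]
cv2.imwrite("pics/c1.png",cv2.resize(a,None,fx=6,fy=6,interpolation=2));cv2.imwrite("pics/c2.png",cv2.resize(b,None,fx=5.4,fy=5.4,interpolation=2))
E
```

```text
42.16878255873693 4.2167
[496.10480114 -27.76858838 125.09560137] [495.73712411 -28.4348478  124.47      ] 5.0333
```

View pics/c1.png

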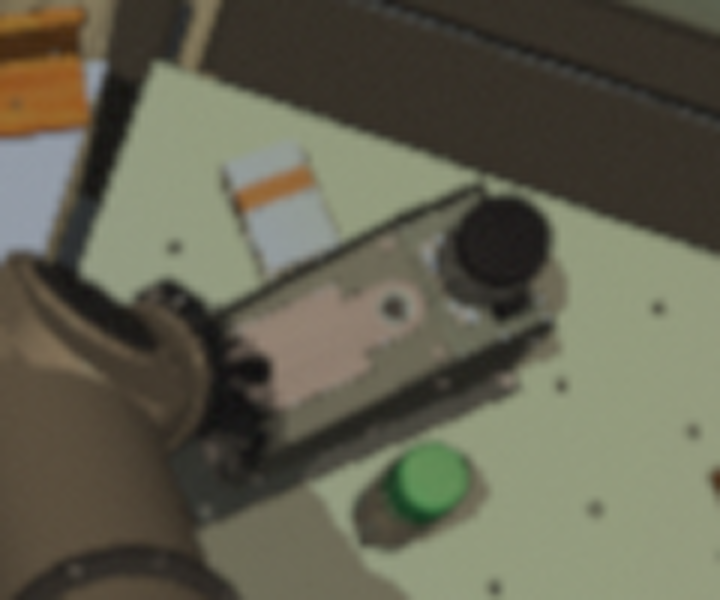

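View pics/c2.png

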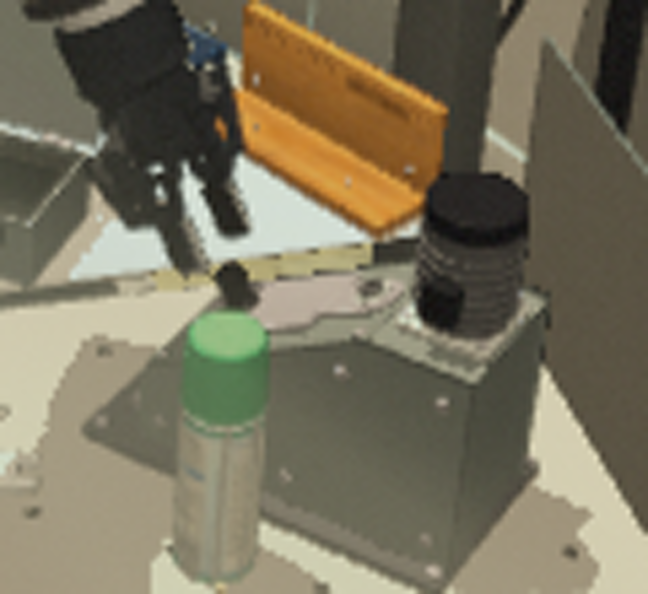

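```bash
python3 - <<'E'
from h import *
p,o=kpose(0,45,1,0,4); bot.line_to(p,o)
p,o=kpose(0,11,1,0,4); print("hit",bot.line_to(p,o,max_speed=80,threshold=8))
s=bot.get_state();print(s["wrist_force"],s["position"]-p)
bot.command_gripper(30)
s=bot.get_state();print(s["wrist_force"],s["finger_gap"],s["time_s"])
for n in("scene",): cv2.imwrite(f"pics/d_{n}.png",bot.get_image(n))
b=cv2.imread("pics/d_scene.png")[180:290,310:430]
cv2.imwrite("pics/d2.png",cv2.resize(b,None,fx=5.4,fy=5.4,interpolation=2))
E
```

```text
hit False
[1.18265313 0.35594176 0.01557223] [-0.06336718 -0.10324974  0.08711097]
[0.09080084 0.5635351  0.71634071] 30.064650915046915 6.1333
```

View pics/d2.png

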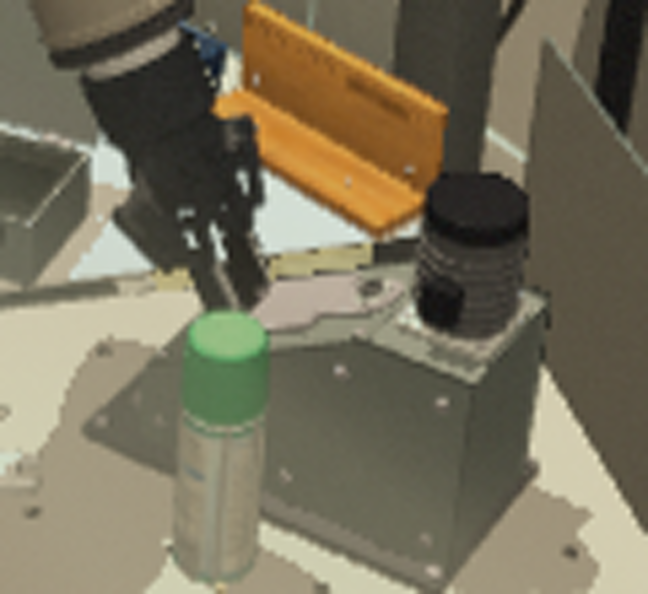

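```bash
python3 - <<'E'
from h import *
for a in np.linspace(0,-1.6,9)[1:]:
    p,o=kpose(a,11,1,0,4); h=bot.line_to(p,o,max_speed=90,threshold=25)
    s=bot.get_state();print(round(a,2),h,np.round(s["wrist_force"],1),np.round(s["torque"],1),round(s["time_s"],2))
    if h: break
for n in("scene","top"): cv2.imwrite(f"pics/e_{n}.png",bot.get_image(n))
a=cv2.imread("pics/e_top.png")[130:230,330:450];b=cv2.imread("pics/e_scene.png")[180:290,310:430]
cv2.imwrite("pics/e1.png",cv2.resize(a,None,fx=6,fy=6,interpolation=2));cv2.imwrite("pics/e2.png",cv2.resize(b,None,fx=5.4,fy=5.4,interpolation=2))
E
```

```text
-0.2 False [-0.1 -0.6  0.1] [0.5 0.3 0. ] 6.57
-0.4 False [-0.1  0.2 -0.1] [0.5 0.2 0. ] 6.95
-0.6 False [-1.   0.3 -0.6] [ 0.5  0.2 -0. ] 7.33
-0.8 False [-0.7  0.6  0.1] [0.5 0.2 0. ] 7.72
-1.0 False [ 0.4 -0.5  0.1] [ 0.5  0.2 -0. ] 8.1
-1.2 False [ 0.4  0.5 -0.6] [0.5 0.3 0. ] 8.48
-1.4 False [ 0.2  0.2 -0.8] [0.5 0.3 0. ] 8.87
-1.6 False [ 0.3 -0.2 -0.3] [0.5 0.3 0. ] 9.25
```

View pics/e1.png

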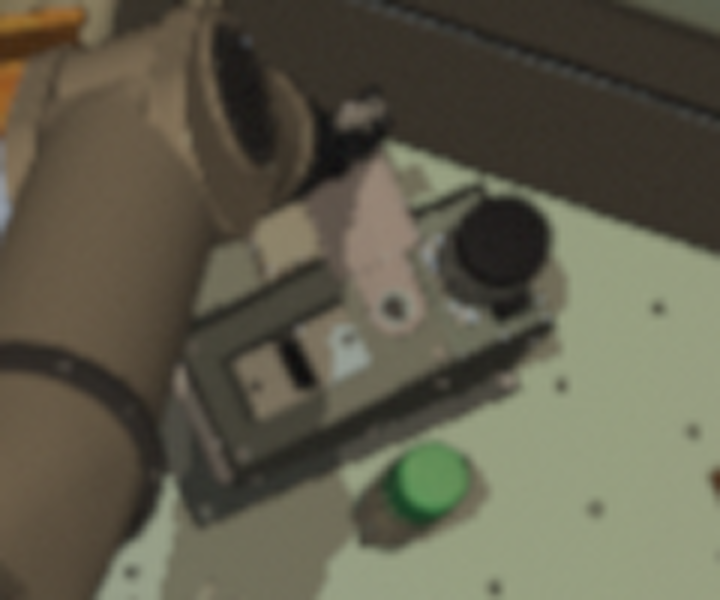

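View pics/e2.png

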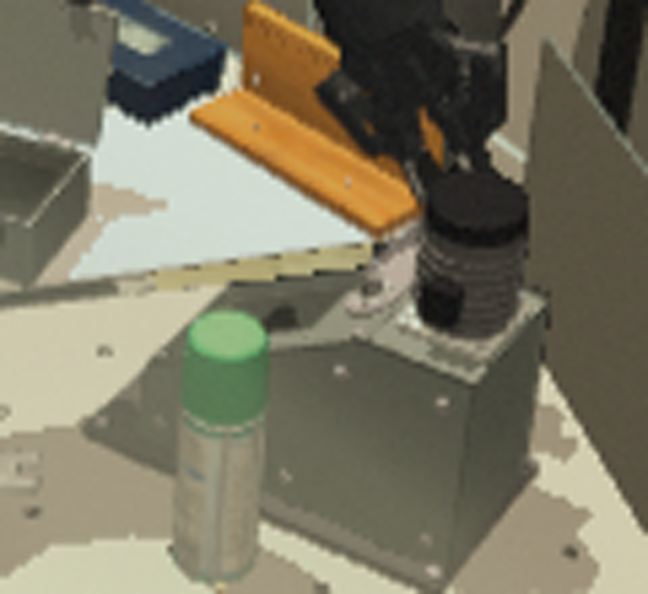

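```bash
python3 - <<'E'
from h import *
s=bot.get_state()
bot.line_to(s["position"]+N*70)
up=wv(U,[.866,0,.5]);o=eul(-N,up)
bot.goto(world(U,face(82,110))[0],o)
cv2.imwrite("pics/f_top.png",bot.get_image("top"));cv2.imwrite("pics/f_scene.png",bot.get_image("scene"))
print(bot.get_state()["time_s"],bot.get_state()["joint_positions"])
for n in("top","scene"):
    print(n,"rib",proj(n,world(U,face(82,-4))), "pivot",proj(n,world(U,face(0,12))))
    for t in("cassette","port","cover_knob","card_pack"):
        for r in bot.spot_in(n,t)[:2]:
            p=np.array(r["position"]);px=C[n]["K"]@p;print(t,round(r["p"],2),np.round((C[n]["T"]@np.r_[p,1])[:3]),np.round(px[:2]/px[2],1))
a=cv2.imread("pics/f_top.png")[130:230,330:450];b=cv2.imread("pics/f_scene.png")[180:290,310:430]
cv2.imwrite("pics/f1.png",cv2.resize(a,None,fx=6,fy=6,interpolation=2));cv2.imwrite("pics/f2.png",cv2.resize(b,None,fx=5.4,fy=5.4,interpolation=2))
E
```

```text
10.775 [-1.46003016  0.33742789  1.20290957  2.23072285  0.30821697  0.73812221
 -1.66788094]
top rib [[379.2102132  189.57468967]] pivot [[395.60479684 180.40645908]]
cassette 0.57 [516. -80.  78.] [381.4 189.8]
cassette 0.27 [ 413. -133.  162.] [399.1 211.2]
port 0.96 [ 538. -119.  138.] [393.2 181.3]
cover_knob 0.67 [ 609. -105.  150.] [389.7 163.3]
card_pack 0.5 [638. -62.  32.] [374.6 164.4]
scene rib [[361.00605078 239.63865057]] pivot [[379.01202324 233.08935427]]
port 0.79 [ 518. -182.  100.] [383.3 256.5]
cover_knob 0.7 [ 559. -114.  143.] [381.4 230.6]
```

View pics/f1.png

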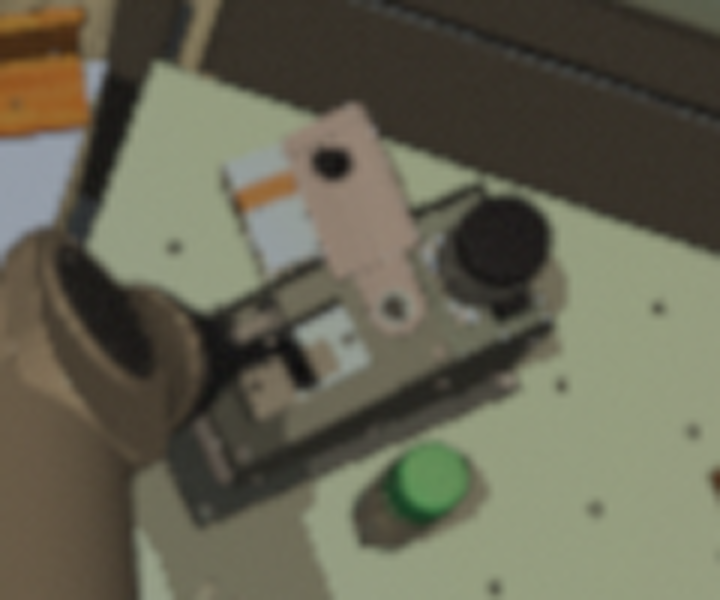

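View pics/f2.png

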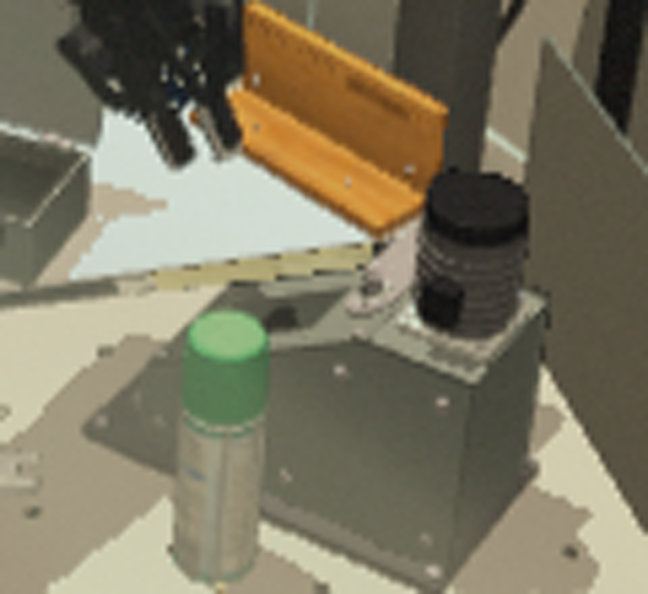

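```bash
python3 - <<'E'
from h import *
for da in(-1.4,-1.5,-1.6,-1.7): print(da,proj("top",world(U,face(105,29,da))))
up=wv(U,[.866,0,.5]);lat=wv(U,[0,-1,0]);o=eul(-N,up)
bot.command_gripper(38)
f=lambda out:world(U,face(82,out))[0]+1.5*lat
bot.line_to(f(25),o)
h=bot.line_to(f(-24),max_speed=60,threshold=8)
s=bot.get_state();print(h,s["wrist_force"],(s["position"]-f(0))@N,s["finger_gap"],s["time_s"])
cv2.imwrite("pics/g_top.png",bot.get_image("top"));cv2.imwrite("pics/g_scene.png",bot.get_image("scene"))
a=cv2.imread("pics/g_top.png")[130:230,330:450];b=cv2.imread("pics/g_scene.png")[180:290,310:430]
cv2.imwrite("pics/g1.png",np.hstack([cv2.resize(a,(400,333),interpolation=2),cv2.resize(b,(363,333),interpolation=2)]))
E
```

```text
-1.4 [[379.22651908 159.35739231]]
-1.5 [[381.3291143 157.8337357]]
-1.6 [[383.57131563 156.52514115]]
-1.7 [[385.93251061 155.44595156]]
False [ 0.13554831  0.17961891 -0.41303782] -23.83038723724274 37.638836077203784 13.1083
```

View pics/g1.png

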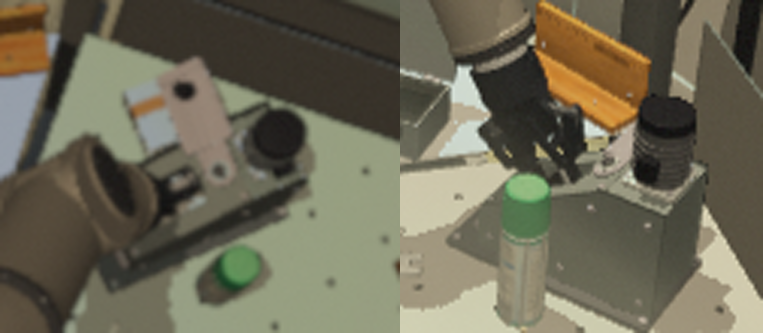

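```bash
python3 - <<'E'
from h import *
p0=bot.get_state()["position"]
bot.command_gripper(5)
s=bot.get_state();print(s["finger_gap"],s["wrist_force"],s["time_s"],s["position"]-p0)
h=bot.line_to(p0+N*110,max_speed=100,threshold=25)
s=bot.get_state();print(h,s["finger_gap"],s["wrist_force"],s["time_s"],s["joint_positions"])
cv2.imwrite("pics/h_top.png",bot.get_image("top"));cv2.imwrite("pics/h_scene.png",bot.get_image("scene"))
a=cv2.imread("pics/h_top.png")[130:230,330:450];b=cv2.imread("pics/h_scene.png")[160:270,310:430]
cv2.imwrite("pics/h1.png",np.hstack([cv2.resize(a,(400,333),interpolation=2),cv2.resize(b,(363,333),interpolation=2)]))
E
```

```text
11.090395640940015 [-8.2365915  15.20433134  6.25011548] 13.5583 [-0.42100113  1.4017742  -0.66252901]
False 11.034951426098425 [ 0.04342699 -0.8642247  -2.44585554] 14.8083 [-1.37877846  0.37981251  1.15058713  2.24942176  0.28006605  0.66977627
 -1.64019082]
```

View pics/h1.png

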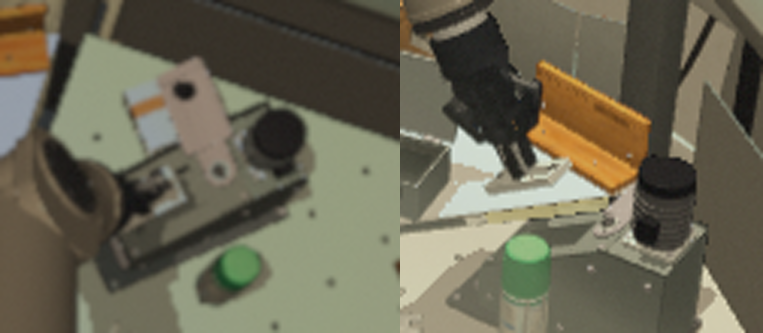

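```bash
python3 - <<'E'
from h import *
s=bot.get_state();q0=s["joint_positions"];print(s["position"])
D=np.array([0,0,-1.]);best=None
for k in(1,-1):
    o=eul(D,wv(K,[0,k,0])); q=bot.inverse_kinematics(world(K,[0,0,150])[0],o); print(k,np.round(q,2),np.abs(q-q0).max())
    if best is None or np.abs(q-q0).max()<best[0]: best=(np.abs(q-q0).max(),k,o)
k,o=best[1:]
bot.line_to(s["position"]+[-10,30,50])
bot.goto(world(K,[0,0,150])[0],o)
bot.line_to(world(K,[0,0,95])[0],o)
s=bot.get_state();print(k,s["finger_gap"],s["time_s"],s["wrist_force"])
for n in("top","scene"): cv2.imwrite(f"pics/i_{n}.png",bot.get_image(n))
a=cv2.imread("pics/i_top.png")[150:235,260:360];b=cv2.imread("pics/i_scene.png")[155:245,265:360]
cv2.imwrite("pics/i1.png",cv2.resize(a,None,fx=7,fy=7,interpolation=2));cv2.imwrite("pics/i2.png",cv2.resize(b,None,fx=6.6,fy=6.6,interpolation=2))
E
```

```text
[494.08163336 -28.66975046 171.43114624]
1 [ 0.26  0.45 -1.02  1.98  0.47  0.97  1.13] 2.7729997209968777
-1 [-1.23  0.36  0.8   2.06 -0.34  0.86 -1.24] 0.6205515042835049
-1 10.365267060491284 16.8833 [-0.26409077 -1.05848202 -2.33070979]
```

View pics/i1.png

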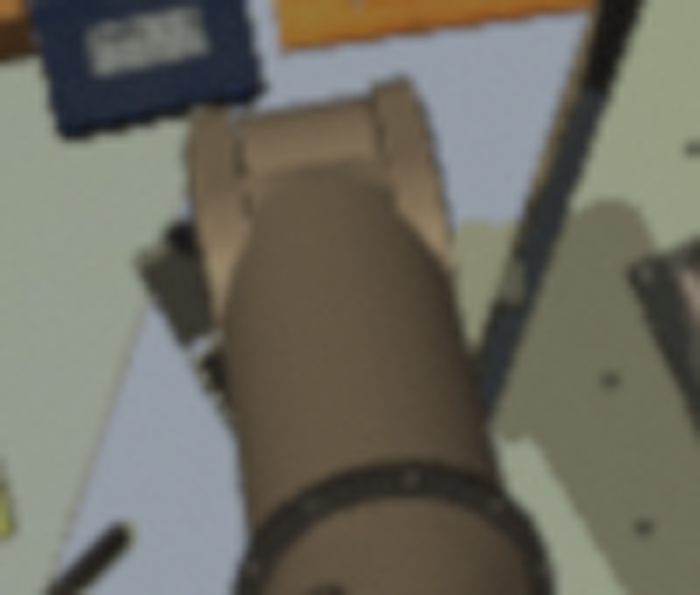

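View pics/i2.png

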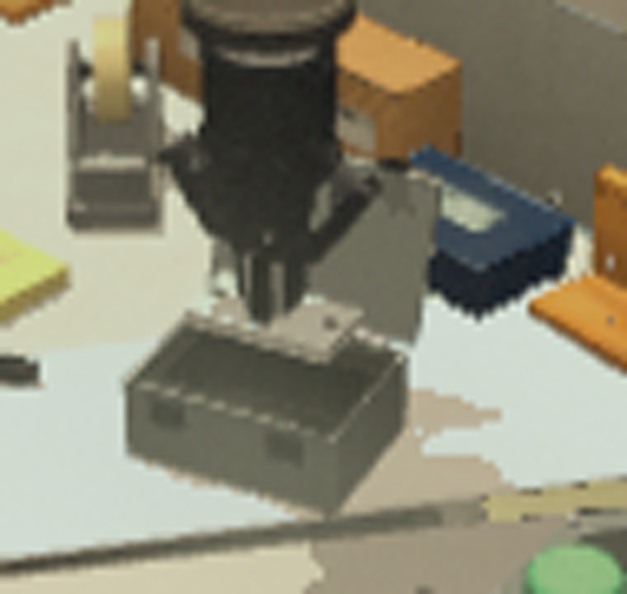

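```bash
python3 - <<'E'
from h import *
from ov import rect,draw
im=cv2.imread("pics/i_scene.png");x0,x1,y0,y1=285,335,190,235;f=14
im=cv2.resize(im[y0:y1,x0:x1],None,fx=f,fy=f,interpolation=2)
L=[(world(K,rect(-23,23,-46,46,91)),(0,255,0)),(world(K,rect(-23,23,-46,46,79)),(255,255,0)),(world(K,rect(-50,50,-68,68,55)),(0,0,255)),(world(K,rect(-50,50,-68,68,0)),(0,0,255))]
for l,c in L:
    q=(proj("scene",l)-[x0,y0])*f; cv2.polylines(im,[np.round(q).astype(int)],False,c,1)
cv2.imwrite("pics/j.png",im)
E
```

```text
(no output)
```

View pics/j.png

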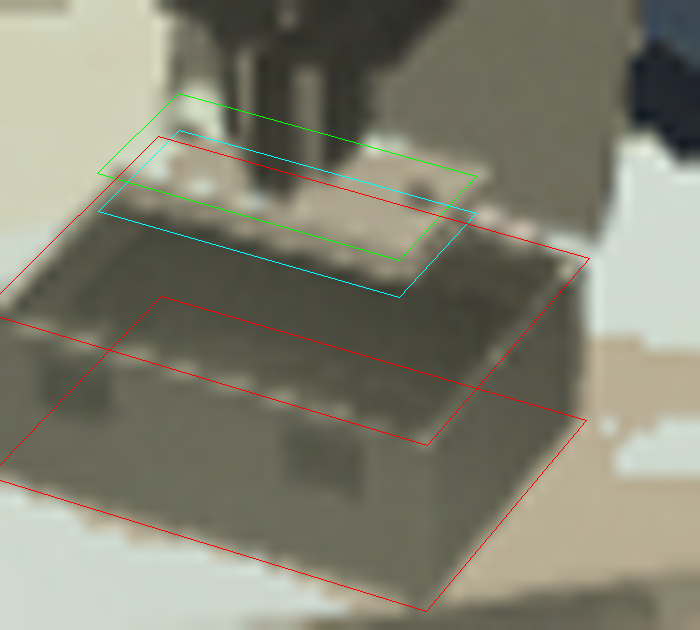

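```bash
python3 - <<'E'
from h import *
o=bot.get_state()["ee_rot"]
bot.line_to(world(K,[2,3,95])[0])
h=bot.line_to(world(K,[2,3,50])[0],max_speed=90,threshold=6)
s=bot.get_state();print(h,s["position"],s["wrist_force"])
if not h:
    h=bot.line_to(world(K,[2,3,26])[0],max_speed=50,threshold=6)
    s=bot.get_state();print(h,s["position"],s["wrist_force"],s["torque"],s["time_s"])
cv2.imwrite("pics/k_scene.png",bot.get_image("scene"))
b=cv2.imread("pics/k_scene.png")[165:240,275:345]
cv2.imwrite("pics/k.png",cv2.resize(b,None,fx=8,fy=8,interpolation=2))
E
```

```text
False [470.61312095 231.1887897   49.99995511] [ 1.46288785 -0.13843943 -1.94195848]
True [470.08739585 231.52521944  25.72542704] [-0.80412762  0.16769648  5.72949389] [-0.16783561  0.00999916 -0.05227925] 18.3833
```

View pics/k.png

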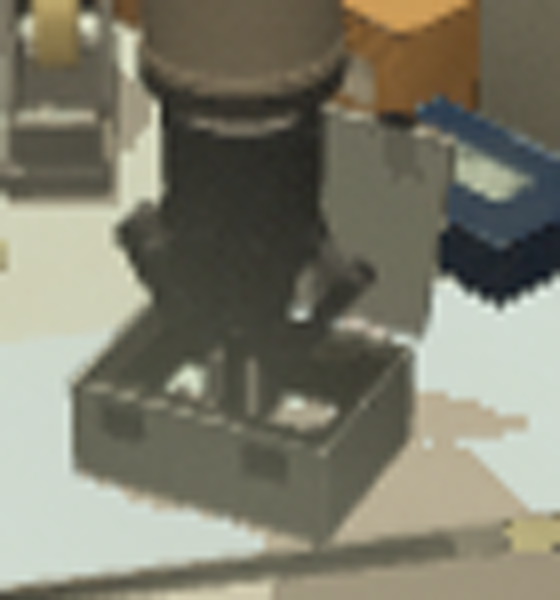

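```bash
python3 - <<'E'
from h import *
bot.command_gripper(32)
bot.hold(0.3)
s=bot.get_state();print(s["finger_gap"],s["wrist_force"],s["position"])
p=s["position"].copy();p[2]=190
print(bot.line_to(p,max_speed=120,threshold=8))
bot.goto(world(K,[-40,-230,260])[0],s["ee_rot"])
for n in("top","scene"): cv2.imwrite(f"pics/l_{n}.png",bot.get_image(n))
for n in("top","scene"):
    for t in("cassette","lid"):
        for r in bot.spot_in(n,t)[:2]:
            q=np.array(r["position"]);px=C[n]["K"]@q;w=(C[n]["T"]@np.r_[q,1])[:3];print(n,t,round(r["p"],2),np.round(w),np.round(px[:2]/px[2],1))
print(bot.get_state()["time_s"])
a=cv2.imread("pics/l_top.png")[160:228,270:345];b=cv2.imread("pics/l_scene.png")[165:240,275:345]
cv2.imwrite("pics/l1.png",cv2.resize(a,None,fx=8,fy=8,interpolation=2));cv2.imwrite("pics/l2.png",cv2.resize(b,None,fx=8,fy=8,interpolation=2))
E
```

```text
32.25442246262554 [-0.55457135  0.44026518  0.81343905] [469.66239697 231.39420553  25.77831922]
False
top cassette 0.68 [506. 246.  56.] [302.5 193.1]
top cassette 0.61 [472. 229.  26.] [306.6 202.3]
top lid 0.82 [343. 664.  66.] [199.2 231.4]
top lid 0.67 [531. 271. 112.] [295.8 184.2]
scene cassette 0.46 [ 521. -181.   97.] [383.6 256.5]
scene lid 0.79 [362. 639.  66.] [236.9 170.3]
scene lid 0.76 [533. 269. 107.] [314.  189.6]
21.8667
```

View pics/l1.png

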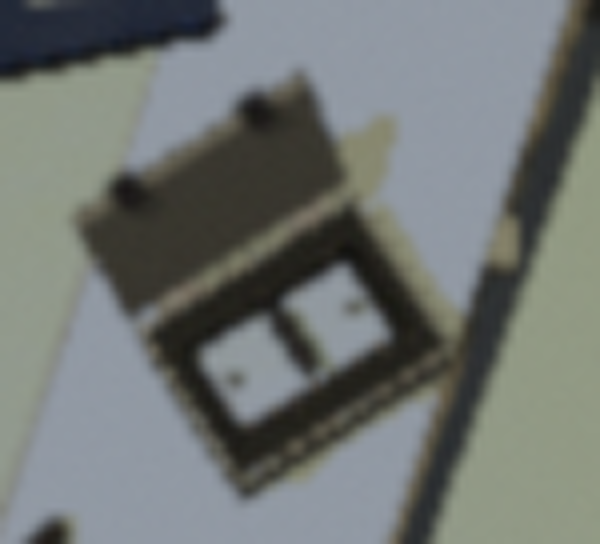

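View pics/l2.png

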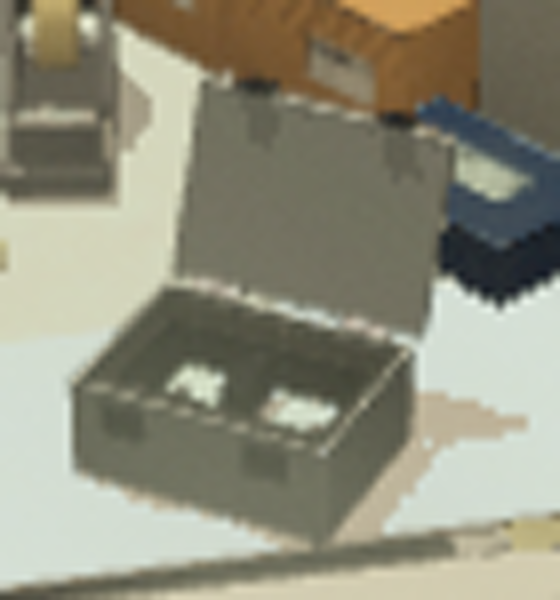

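```bash
python3 - <<'E'
from h import *
bot.command_gripper(0)
o=eul(np.array([0,0,-1.]),wv(K,[0,-1,0]))
def pos(a,c=0):
    return world(K,[52-80*np.cos(a)+(11+c)*np.sin(a)+11*abs(np.sin(a)),0,55+80*np.sin(a)+(11+c)*np.cos(a)])[0]
A=pos(1.95,25)
top=A.copy();top[2]=260
bot.goto(top,o)
print(bot.line_to(A,o,threshold=8),bot.get_state()["wrist_force"],bot.get_state()["time_s"])
for a in np.r_[np.arange(1.9,0.05,-.2),0]:
    h=bot.line_to(pos(a),max_speed=110,threshold=25)
    s=bot.get_state();print(round(a,2),h,np.round(s["wrist_force"],1),round(s["time_s"],2))
    if h: break
cv2.imwrite("pics/m_scene.png",bot.get_image("scene"))
b=cv2.imread("pics/m_scene.png")[165:240,275:345]
cv2.imwrite("pics/m2.png",cv2.resize(b,None,fx=8,fy=8,interpolation=2))
E
```

```text
False [ 0.89951866 -0.03463411  0.24835847] 24.475
1.9 False [ 0.1 -0.1  0.3] 24.88
1.7 False [-0.  -0.9  0.3] 25.18
1.5 False [-0.1  0.2  0.5] 25.48
1.3 False [ 0.4  0.1 -0. ] 25.77
1.1 False [ 0.5  0.4 -0.4] 26.07
0.9 False [-0.4  0.1 -0.5] 26.38
0.7 False [ 0.2 -0.1  1.4] 26.69
0.5 False [ 1.1  0.5 -0. ] 27.0
0.3 False [ 0.3  0.3 -0.8] 27.31
0.1 False [0.8 0.7 0.3] 27.61
0.0 False [-0.5 -0.  -0.5] 27.86
```

View pics/m2.png

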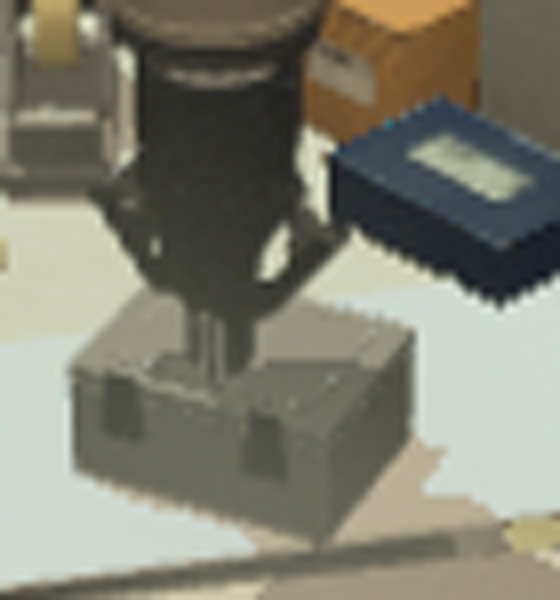

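Lid almost or fully shut. I'll press down until the force rises, then retract and look.

```bash
python3 - <<'E'
from h import *
p=bot.get_state()["position"]
h=bot.line_to(p-[0,0,8],max_speed=30,threshold=15)
s=bot.get_state();print(h,s["position"],s["wrist_force"])
bot.line_to(p+[0,0,120])
bot.goto(world(K,[-40,-230,260])[0],s["ee_rot"])
for n in("top","scene"): cv2.imwrite(f"pics/n_{n}.png",bot.get_image(n))
print(bot.get_state()["time_s"],bot.get_state()["wrist_force"])
a=cv2.imread("pics/n_top.png")[140:225,270:420];b=cv2.imread("pics/n_scene.png")[165:240,275:345]
cv2.imwrite("pics/n1.png",cv2.resize(a,None,fx=5,fy=5,interpolation=2));cv2.imwrite("pics/n2.png",cv2.resize(b,None,fx=8,fy=8,interpolation=2))
E
```

```text
True [446.94938239 213.07320541  65.38686132] [-13.74631154  -3.96217617  44.97353632]
30.1417 [-0.36582415  0.04322022 -0.08775091]
```

View pics/n1.png

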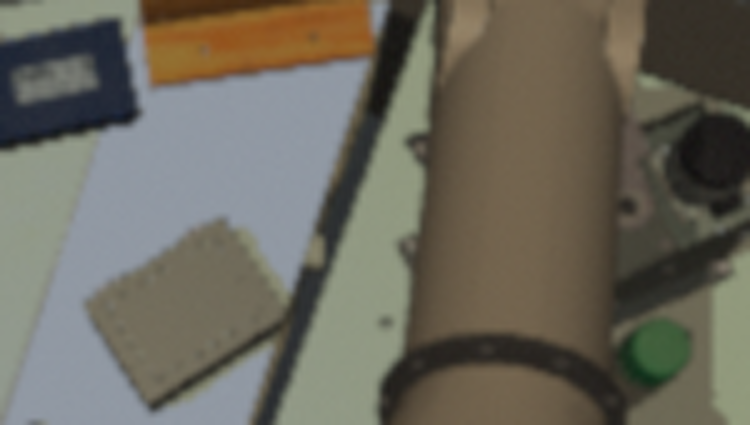

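View pics/n2.png

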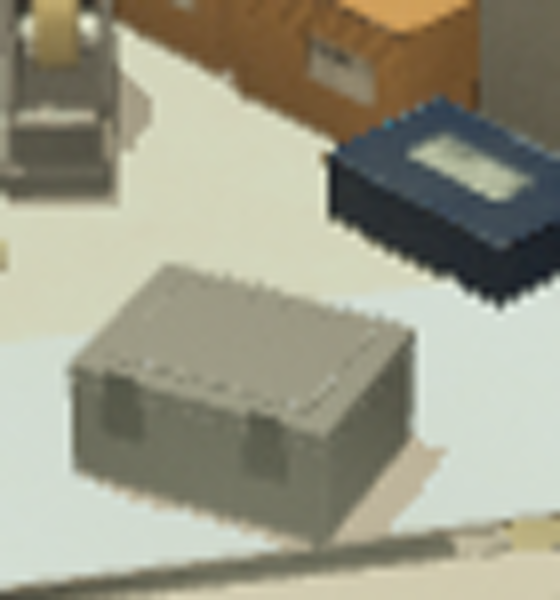

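```bash
python3 - <<'E'
from h import *
s=bot.get_state()
bot.goto(world(K,[-60,120,260])[0],s["ee_rot"])
for n in("top","scene"): cv2.imwrite(f"pics/o_{n}.png",bot.get_image(n))
print(bot.get_state()["time_s"])
a=cv2.imread("pics/o_top.png")[140:250,230:450];b=cv2.imread("pics/o_scene.png")[190:340,300:440]
cv2.imwrite("pics/o1.png",cv2.resize(a,None,fx=3.6,fy=3.6,interpolation=2));cv2.imwrite("pics/o2.png",cv2.resize(b,None,fx=4,fy=4,interpolation=2))
E
```

```text
31.5583
```

View pics/o1.png

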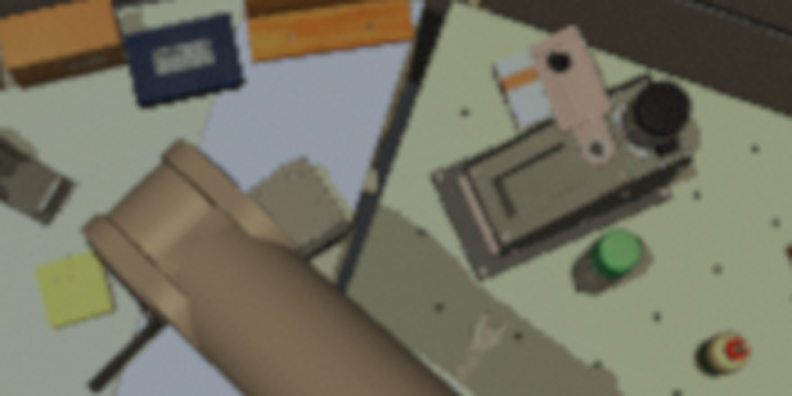

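View pics/o2.png

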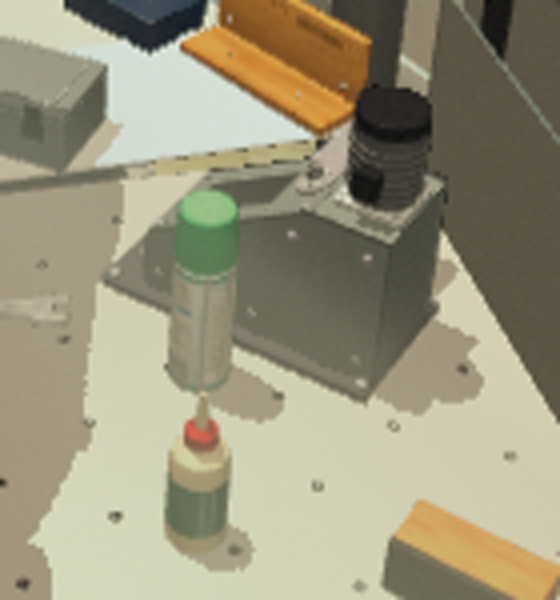

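The top view shows the cover aside with its knob at (385,157), the pocket empty, and the spray can, card pack, oil bottle and note pad where they were. The lid is shut and the arm is clear, so I'm handing in.

```bash
python3 -c "
from bench import bot
print(bot.get_state()['wrist_force']);print(bot.close_job())"
```

```text
[-0.05463627  0.50700424 -0.05433363]
the job is handed in; nothing more can be done
None
```

I finished the change-over and handed it in at about 32 s of the 64 s allowed; no verdict is reported.

- **Cover:** I swung it to the card-pack side, the free one. The knob's place in the top picture puts it at about -1.6 rad, past the 1.35 rad needed.
- **Cassette:** I drew it out by its rib and laid it in the bed of the grey case. The pictures before closing showed it flat, about centred and let go.
- **Lid:** I swung it shut and pressed it down. Contact came with the fingertips at z = 65.4 mm, where the shut lid's top should be at 66 mm. The last pictures show it closed all round.
- **Bystanders:** The spray can, card pack, oil bottle and note pad stand where they were in the last pictures.

Two checks did not go cleanly:

- **Press force:** I set the final lid press to stop at 15 N, but the force on the tool peaked at about 45 N. It acted through the fingertips and stayed well below the 120 N wrist limit. I read the 40 N limit as covering only the arm and gripper body, so I took this as allowed.
- **Unit pose:** Two fits of the unit's pose differed by about 0.05 rad in yaw, about 4 mm at the knob. I corrected for this from the close-up pictures before reaching in.

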